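# Cap the vials and hold the block heater open

### The arm

A 6-joint arm with a two-finger parallel gripper is mounted at the origin on the work surface. World frame = base frame: x ahead of the robot, y to its left, z up, the work surface at z = 0. Lengths are in m, angles in rad, forces in N, time in s.
With the tool pointing down it reaches from about 0.275 to 0.75 m from the base axis. Payload 10.2 kg.
Tool frame: the origin (TCP) lies midway between the tips of the shut fingers; the grasp point (between the pads) lies 19 mm behind it (robot.pinch_z is the distance from the TCP to the grasp point, in m); y points along the fingers, z is the direction in which the jaws open and shut, and the axes are right-handed (so a half turn about y gives the same grasp; the last joint's range is limited). The gripper opens to 85 mm and grips with 20 to 120 N. Pads are 22 mm wide; open, the fingers measure 114 mm over their backs; the gripper's body (76 mm by 85 mm) begins 54 mm behind the grasp point. The pads swing forward as they close: fully open they stand 13 mm farther back than shut.
Start: joints at [-1.474, 0.313, 1.498, -0, 1.331, -0.223], TCP at [0.165, -0.498, 0.231] pointing down, gripper open.
Joint ranges: [-2.94, 2.94], [-0.97, 2.17], [0.19, 2.56], [-1.23, 4.37], [0.02, 3.11], [-2.88, 2.88]. Speed limits (rad/s): [2.39, 2.39, 3.01, 3.14, 3.14, 3.14].

### API

Orientations are given as a unit quaternion [w, x, y, z].
In Python, from rig import robot gives the robot as it stands.
- The arm moves only by the tool jog_arm, never from a script. Its argument "rows" is a list of rows, each a list of 7 numbers: the gripper's target within -1 to 1 (shut at 1, half-way at 0, fully open at -1), then the shift along the world's x, y, z as a fraction of full scale, then the turn, a rotation vector about the world's x, y, z as a fraction of full scale. In form: [[jaw, x, y, z, rx, ry, rz], ...]. A call has exactly 5 rows; each row shifts and turns the commanded pose from where the row before left it; what a row does not reach is not made up. Full scale, the value 1, is 100 mm for a shift and 45 degrees for a turn. A row lasts 1/12 s, in which the tool goes at most 41.7 mm and 7.16 degrees, less where a joint would pass 70% of its speed; a pose out of reach is approached as far as the arm can. A call with a number of a shift or a turn outside -1 to 1 is refused whole. A call with a gripper value outside its range is refused whole. The fingers move at their own pace and stop on an object; "force" is the grip in N (left out, the last holds). Time passes only in rows, so rows that do not move let the fingers close, or fill a call up. It gives the time, the measured TCP pose, the force and the opening at its end, in the units of the state.
- robot.get_state(): the state, without advancing time (a new reading comes with each control period).
- robot.snapshot(name): name is "scene" or "top" or "wrist"; returns (picture, depth): 420x560x3 uint8, blue, green, red; 420x560 float32, m along the optical axis (not along the pixel's ray), 0 where there is no reading.
- robot.calibration(name): a dict with "K" (3x3 intrinsics, pixels), "D" ([k1, k2, p1, p2, k3] as OpenCV has them; the pictures are not rectified), "rvec" (rotation vector, rad) and "tvec" (3), from world to camera coordinates, as OpenCV has them; the wrist camera has in their place "hand_eye" (4x4, takes a point from camera to tool coordinates, whose origin is the TCP and whose axes are the tool frame's). Camera axes: x right, y down, z forward; pixel columns grow to the right and rows downward; lengths in m; the calibration is good to about 2 mm. A picture is of the moment at which its call begins: read the wrist's pose just before it. calibration takes no time and is no camera call.
- robot.job_done(): hands the job in, once; it reports no verdict.
Trained networks look in the newest picture that a camera, given by its name, has taken for a name from the list of things; names that differ only in an ending like _2 or _b are one class to them, and where a whole thing is asked for, a point or a joint stands for the part that bears it (a point fixed in the world has none). Each returns a list of dicts, best first, with "conf" (0 to 1); they miss things now and then, are a little off and sometimes report something else, mostly with a low value. They report only what shows in the picture. A call takes as long as a camera call. They do not tell look-alikes from the thing itself.
- robot.outline_of(camera, thing): "region" (420x560 bool, what is visible of it) and "at" ([column, row] in pixels, amid what is visible of it).
The state is a dict: "time": time; "joints": joint angles; "qd": joint speeds; "tau": joint torques, N m; "position": TCP position; "ee_rot": TCP orientation; "force": force on the tool from outside, world axes, zero at the start; "ft_torque": the same for the moment, N m; "grip_width": finger opening in m.
Only numpy, scipy, OpenCV 4.12 (cv2) and the standard library are available. Lean on these libraries where they do the work, as an engineer would, in place of code of your own. Each camera call takes 0.05 s, during which the arm holds its last target. There are 200 camera calls.

### The job

The vials in the rack are about to go into the dry-block heater: first, with the heater still shut, press all three vial caps fully home. Then lift the heater's lid by its bar handle to 60 degrees from closed and keep holding it there in the gripper, still, so that a colleague can load the wells; the lid falls shut if let go, so finish while holding it. Leave everything else on the bench where it is.

Things in the scene. Friction and masses are not known exactly. Their poses are not given: they have to be found in the camera images.
- heater: Dry-block heater: grey box 190 (its x) x 220 (its y) x 100 mm tall, fixed to the bench, black panel on its front (-x face), metal block with twelve wells inside. Origin: centre of its underside; z up. It may stand left or right of the vial rack and is turned a little.
- lid (a joint): Angle of the heater's grey lid about its hinge, rad: 0 closed (level), growing as the front edge rises; stop at 1.4 (80 degrees). 60 degrees = 1.047. The lid (180 x 220 x 12 mm, 0.3 to 0.56 kg) always falls shut when let go.
- lid_hinge (a point): Middle of the lid's hinge line, at the heater's rear: 85 mm behind (+x) the heater's centre and 100 mm up. The hinge line runs along the heater's y.
- lid_handle (a point): Middle of the lid's handle: round steel bar 10 mm thick, 120 mm long, parallel to the hinge, on two slanting arms at its ends. Lid closed: 205 mm in front (heater's -x) of the hinge line and 35 mm above it, i.e. 25 mm before the lid's front edge, 23 mm above its top face. Pinch it from above, a finger before and behind; it turns between the fingers. Axes: y along bar, z out of lid.
- rack: White vial rack, 70 (its x) x 180 (its y) mm, 46 mm tall, fixed to the bench, with three upright glass vials 55 mm apart in a row along its y. Each vial has a glass bead whose top is 71 mm above the bench. Origin: centre of its underside; z up.
- cap0_top (a point): Centre of the top of the push cap on the vial at the rack's -y end: grey disc cap 28 mm across, 16 mm tall. Top 87 mm above the bench when home on the bead, up to 95 mm when proud.
- cap0 (a joint): How far that cap is pushed on, m: 0 = 8 mm proud, 0.008 = fully home, sitting on the bead. Tight press fit: takes about 7 N straight down and stays where it is left.
- cap1_top (a point): Centre of the top of the push cap on the vial in the middle: grey disc cap 28 mm across, 16 mm tall. Top 87 mm above the bench when home on the bead, up to 95 mm when proud.
- cap1 (a joint): How far that cap is pushed on, m: 0 = 8 mm proud, 0.008 = fully home, sitting on the bead. Tight press fit: takes about 7 N straight down and stays where it is left.
- cap2_top (a point): Centre of the top of the push cap on the vial at the rack's +y end: grey disc cap 28 mm across, 16 mm tall. Top 87 mm above the bench when home on the bead, up to 95 mm when proud.
- cap2 (a joint): How far that cap is pushed on, m: 0 = 8 mm proud, 0.008 = fully home, sitting on the bead. Tight press fit: takes about 7 N straight down and stays where it is left.
- dropper0_center (a point): White dropper bottle, 32 mm across, 85 mm tall, loose, to be left alone. Point at its centre, half-way up.
- dropper1_center (a point): Second white dropper bottle, 32 mm across, 85 mm tall, loose, to be left alone. Point at its centre, half-way up.
- jar_center (a point): Clear screw-top jar, 52 mm across, 85 mm tall, loose, to be left alone. Point at its centre, half-way up.
- petri_center (a point): Clear closed Petri dish, 64 mm across, 18 mm tall, loose, to be left alone. Point at its centre, half-way up.
- marker_center (a point): Marker pen lying flat, about 140 mm long and 16 mm thick, loose, to be left alone. Point at its centre, half-way up.
- thermometer_center (a point): White hand-held thermometer lying flat, 155 mm long with a stub handle, 30 mm tall, loose, to be left alone. Point at its centre, half-way up.
Things that resemble listed ones, but are neither listed nor needed, are in the scene too. Leave any green, purple or yellow look-alike of the rack alone.

How it is judged:
By the outcome, as a careful person would: the job done as asked, in the order asked, and still so for the second after the job is handed in, while the arm keeps its last pose, push and grip.
It also fails if it takes over 64 s, if anything falls off the work surface, if the arm or the gripper's body presses on something with over 40 N, if the wrist force passes 120 N, or if a joint passes its speed limit or range.

## Working session

There is one attempt and no reset: what is moved stays moved. The work goes in short steps, Python scripts to look and compute and a tool call to move; the robot and the scene stay as the last step left them, time stands still between calls to the robot, and variables do not carry over. Pictures are saved under pics/ and viewed, about 8 in all and at most 12, crops included, and the job is handed in when it is done.

Besides the shell and the picture viewer there is one more tool, called by a JSON object that holds its "op" and its "data". jog_arm: Moves the arm, as the interface text tells. Its arguments: {"type":"object","properties":{"rows":{"type":"array","items":{"type":"array","items":{"type":"number","minimum":-1,"maximum":1}}},"force":{"type":"number"}},"required":["rows"]}

```bash
mkdir -p pics; ls; cat > h.py <<'E'
import numpy as np, cv2
from rig import robot
from scipy.spatial.transform import Rotation as R
def cam(n, st=None):
    c=robot.calibration(n); K=np.array(c["K"]); D=np.array(c["D"])
    if "rvec" in c:
        Rm=cv2.Rodrigues(np.array(c["rvec"],float))[0]; t=np.array(c["tvec"],float).ravel()
        return K,D,Rm.T,-Rm.T@t   # cam->world
    H=np.array(c["hand_eye"]); q=st["ee_rot"]
    Rt=R.from_quat([q[1],q[2],q[3],q[0]]).as_matrix()
    return K,D,Rt@H[:3,:3],Rt@H[:3,3]+np.array(st["position"])
def world(c,px,depth):
    K,D,Rw,o=c; px=np.array(px,float).reshape(-1,1,2)
    u=cv2.undistortPoints(px,K,D).reshape(-1,2)
    d=np.asarray(depth).reshape(-1,1)
    return (np.c_[u,np.ones(len(u))]*d)@Rw.T+o
def region_pts(c,reg,dep):
    r,q=np.nonzero(reg&(dep>0)); return world(c,np.c_[q,r],dep[r,q])
def ray(c,px):
    p=world(c,px,[1.0])[0]-c[3]; return c[3],p/np.linalg.norm(p)
def tri(a,b):
    (o1,d1),(o2,d2)=a,b; A=np.c_[d1,-d2]; s=np.linalg.lstsq(A,o2-o1,rcond=None)[0]
    p,q=o1+s[0]*d1,o2+s[1]*d2; return (p+q)/2,np.linalg.norm(p-q)
E
python3 - <<'E'
from h import *
import pickle
print({k:np.round(v,3) if not isinstance(v,str) else v for k,v in robot.get_state().items()}, robot.pinch_z)
for n in("scene","top"):
    im,d=robot.snapshot(n); cv2.imwrite(f"pics/{n}.png",im); c=cam(n); print(n,c[3].round(3))
    for th in("heater","rack","lid_handle","cap0_top","dropper0_center","jar_center"):
        for o in robot.outline_of(n,th)[:4]:
            P=region_pts(c,o["region"],d)
            if len(P): print(th,round(o["conf"],2),np.round(o["at"]),P.shape[0],np.median(P,0).round(3),np.percentile(P,2,0).round(3),np.percentile(P,98,0).round(3))
E
```

```text
pics
{'time': np.float64(0.0), 'joints': array([-1.474,  0.313,  1.498,  0.   ,  1.331, -0.223]), 'qd': array([ 0.001,  0.001, -0.   , -0.001, -0.001,  0.   ]), 'tau': array([-0.0000e+00, -4.1226e+01, -2.5974e+01, -0.0000e+00,  4.0000e-03,
        0.0000e+00]), 'position': array([ 0.165, -0.498,  0.231]), 'ee_rot': array([ 0.113, -0.113,  0.699, -0.698]), 'force': array([0.095, 0.626, 0.187]), 'ft_torque': array([-0.026, -0.021,  0.013]), 'grip_width': np.float64(0.086)} 0.0187
scene [0.951 0.715 0.562]
heater 0.69 [224. 174.] 5594 [ 0.632 -0.103  0.109] [ 0.514 -0.276  0.01 ] [ 0.718 -0.064  0.13 ]
heater 0.35 [288. 226.] 151 [0.6   0.157 0.094] [0.584 0.14  0.082] [0.611 0.166 0.097]
rack 0.76 [309. 260.] 3445 [0.601 0.219 0.046] [0.552 0.127 0.001] [0.631 0.293 0.095]
rack 0.74 [237. 309.] 4499 [0.778 0.276 0.047] [0.722 0.189 0.006] [0.824 0.346 0.096]
rack 0.6 [404. 255.] 3555 [0.414 0.296 0.046] [0.358 0.216 0.004] [0.462 0.373 0.096]
rack 0.56 [400. 344.] 5544 [0.576 0.463 0.047] [0.541 0.368 0.006] [0.601 0.535 0.097]
lid_handle 0.58 [226. 156.] 2895 [ 0.613 -0.155  0.114] [ 
[... 1044 characters left out ...]
 0.715  0.172 -0.   ] [0.814 0.34  0.098]
rack 0.69 [230. 203.] 1925 [0.579 0.203 0.047] [0.546 0.122 0.01 ] [0.62  0.287 0.097]
lid_handle 0.64 [388. 189.] 7064 [ 0.606 -0.173  0.113] [ 0.5   -0.279  0.107] [ 0.697 -0.07   0.138]
cap0_top 0.56 [250. 196.] 96 [0.594 0.152 0.095] [0.582 0.142 0.09 ] [0.606 0.164 0.1  ]
cap0_top 0.44 [218. 271.] 127 [0.422 0.234 0.096] [0.409 0.222 0.07 ] [0.434 0.249 0.1  ]
dropper0_center 0.43 [309. 208.] 158 [0.56  0.007 0.054] [ 0.55  -0.01   0.003] [0.579 0.019 0.085]
jar_center 0.87 [316. 160.] 419 [ 0.69  -0.     0.084] [ 0.673 -0.023  0.012] [0.717 0.022 0.091]
jar_center 0.61 [232. 206.] 1930 [0.578 0.205 0.047] [0.546 0.123 0.009] [0.62  0.289 0.097]
```

View pics/scene.png

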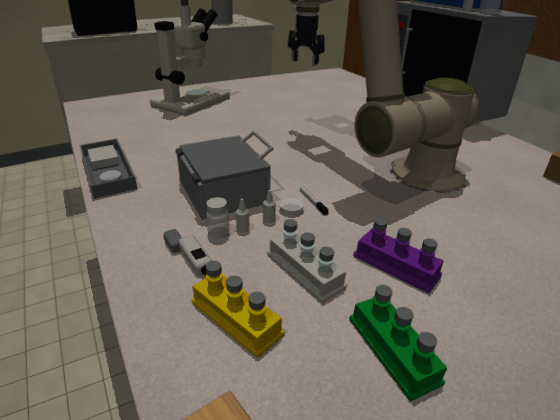

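View pics/top.png

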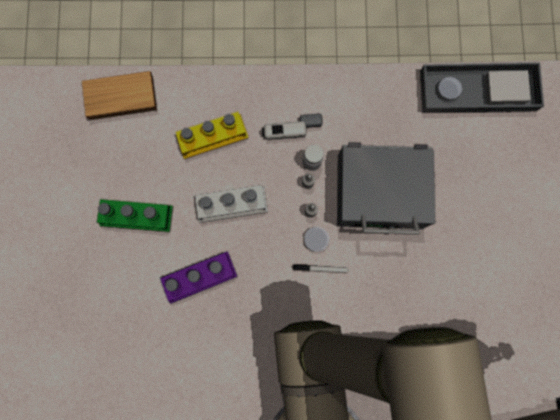

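The white rack is at about (230,203) in the top view, with caps at (205,203), (228,200) and (250,196). The heater is to its right, with the handle on the robot side at about rows 232–247. The coloured racks are decoys.

```bash
python3 - <<'E'
from h import *
st=robot.get_state();q=st["ee_rot"];print(R.from_quat([q[1],q[2],q[3],q[0]]).as_matrix().round(3))
for n in("top","scene"):
    im,d=robot.snapshot(n);c=cam(n)
    P=region_pts(c,np.ones_like(d,bool),d)
    # caps on white rack
    s=P[(P[:,2]>.086)&(P[:,2]<.105)&(P[:,0]>.53)&(P[:,0]<.64)&(P[:,1]>.11)&(P[:,1]<.3)]
    _,l,cc=cv2.kmeans(s[:,:2].astype(np.float32),3,None,(3,50,1e-4),5,cv2.KMEANS_PP_CENTERS)
    for i in np.argsort(cc[:,1]):
        m=s[l[:,0]==i];print(n,"cap",np.median(m,0).round(4),((m.min(0)+m.max(0))/2).round(4),np.percentile(m[:,2],[50,80]).round(4),len(m))
    L=P[(abs(P[:,2]-.112)<.008)&(P[:,0]>.45)&(P[:,0]<.75)&(P[:,1]<-.05)&(P[:,1]>-.3)]
    print("lid",cv2.minAreaRect(L[:,:2].astype(np.float32)),np.median(L[:,2]))
    B=P[(P[:,2]>.124)&(P[:,2]<.16)&(P[:,0]>.4)&(P[:,0]<.75)&(P[:,1]<-.05)&(P[:,1]>-.3)]
    if len(B): print("bar",len(B),cv2.minAreaRect(B[:,:2].astype(np.float32)),np.percentile(B,[2,50,98],axis=0).round(3))
E
```

```text
[[-0.949  0.     0.314]
 [-0.314 -0.    -0.949]
 [-0.    -1.     0.   ]]
top cap [0.5938 0.1522 0.0953] [0.5951 0.1531 0.0937] [0.0953 0.0973] 107
top cap [0.5866 0.2074 0.0937] [0.5861 0.2074 0.0926] [0.0937 0.0952] 108
top cap [0.5779 0.2609 0.0924] [0.5778 0.2615 0.0931] [0.0924 0.095 ] 105
lid ((0.619099497795105, -0.17560559511184692), (0.2201835662126541, 0.19502349197864532), 87.55883026123047) 0.11249575284685531
bar 311 ((0.5077428817749023, -0.17026636004447937), (0.12875701487064362, 0.03230611979961395), 88.1775894165039) [[ 0.491 -0.232  0.125]
 [ 0.498 -0.168  0.139]
 [ 0.521 -0.107  0.144]]
scene cap [0.6004 0.1562 0.0947] [0.5979 0.1532 0.0919] [0.0947 0.096 ] 125
scene cap [0.5921 0.2093 0.0932] [0.589  0.2065 0.0908] [0.0932 0.0941] 131
scene cap [0.5832 0.2632 0.0924] [0.5806 0.2604 0.0907] [0.0924 0.0934] 139
lid ((0.6209732890129089, -0.177028626203537), (0.22417813539505005, 0.200021892786026), 87.43400573730469) 0.11368932836690457
bar 159 ((0.5106995701789856, -0.1715603917837143), (0.13241977989673615, 0.029859663918614388), 87.9930648803711) [[ 0.497 -0.234  0.125]
 [ 0.504 -0.162  0.138]
 [ 0.525 -0.107  0.143]]
```

{"op": "jog_arm", "data": {"rows": [[1,0.21,0.32,0.05,0,0,0.08],[1,0.21,0.32,0.05,0,0,0.08],[1,0.21,0.32,0.05,0,0,0.08],[1,0.21,0.32,0.05,0,0,0.08],[1,0.21,0.32,0.05,0,0,0.08]], "force": 60}}

```text
time: 1.22
position: [0.2706, -0.3368, 0.2566]
ee_rot: [-0.221, 0.221, -0.672, 0.672]
force: [0.9, -0.7, 0.2]
grip_width: 0.0256
```

{"op": "jog_arm", "data": {"rows": [[1,0.21,0.32,0,0,0,0.08],[1,0.21,0.32,0,0,0,0.08],[1,0.21,0.32,0,0,0,0.08],[1,0.21,0.32,0,0,0,0.08],[1,0.21,0.32,0,0,0,0.08]]}}

```text
time: 1.63
position: [0.3757, -0.1766, 0.2566]
ee_rot: [-0.324, 0.324, -0.628, 0.629]
force: [0.7, -1.2, 0.1]
grip_width: 0.0003
```

{"op": "jog_arm", "data": {"rows": [[1,0.21,0.32,0,0,0,0.08],[1,0.21,0.32,0,0,0,0.08],[1,0.21,0.32,0,0,0,0.08],[1,0.21,0.32,0,0,0,0.08],[1,0.21,0.32,0,0,0,0.08]]}}

```text
time: 2.05
position: [0.4808, -0.0164, 0.2565]
ee_rot: [-0.418, 0.418, -0.57, 0.57]
force: [0.3, -1.3, 0.5]
grip_width: 0.0003
```

{"op": "jog_arm", "data": {"rows": [[1,0.21,0.33,-0.04,0,0,0.08],[1,0.21,0.33,-0.04,0,0,0.08],[1,0.21,0.33,-0.04,0,0,0.07],[1,0.21,0.33,-0.04,0,0,0.07],[1,0.21,0.33,-0.04,0,0,0.07]]}}

```text
time: 2.47
position: [0.5857, 0.1486, 0.236]
ee_rot: [-0.496, 0.496, -0.504, 0.504]
force: [1.3, -1.4, 0.2]
grip_width: 0.0003
```

```bash
python3 - <<'E'
from h import *
st=robot.get_state(); im,d=robot.snapshot("wrist"); cv2.imwrite("pics/w1.png",im); c=cam("wrist",st)
q=st["ee_rot"];print(st["position"].round(4),R.from_quat([q[1],q[2],q[3],q[0]]).as_matrix().round(3), c[3].round(3))
for o in robot.outline_of("wrist","cap0_top")[:6]:
    P=region_pts(c,o["region"],d)
    if len(P): 
        T=P[P[:,2]>np.percentile(P[:,2],90)-.004]
        print(round(o["conf"],2),np.round(o["at"]),len(P),np.median(T,0).round(4),((T.min(0)+T.max(0))/2).round(4))
P=region_pts(c,np.ones_like(d,bool),d)
s=P[(P[:,2]>.085)&(P[:,2]<.105)&(P[:,0]>.53)&(P[:,0]<.64)&(P[:,1]>.11)&(P[:,1]<.3)]
if len(s)>50:
    _,l,cc=cv2.kmeans(s[:,:2].astype(np.float32),3,None,(3,50,1e-4),5,cv2.KMEANS_PP_CENTERS)
    for i in np.argsort(cc[:,1]):
        m=s[l[:,0]==i];print("cap",np.median(m,0).round(4),cv2.minEnclosingCircle(m[:,:2].astype(np.float32)),len(m))
E
```

```text
[0.5857 0.1486 0.236 ] [[-0.015  0.     1.   ]
 [-1.    -0.    -0.015]
 [ 0.    -1.     0.   ]] [0.586 0.232 0.379]
0.67 [293. 186.] 953 [0.5964 0.1513 0.0949] [0.5964 0.1509 0.0947]
0.65 [539. 114.] 1460 [0.7848 0.2043 0.0953] [0.7858 0.2041 0.0948]
0.65 [66. 85.] 1549 [0.4242 0.2335 0.0956] [0.423  0.2335 0.0952]
cap [0.5964 0.1519 0.0948] ((0.5965580344200134, 0.15064816176891327), 0.014109289273619652) 901
cap [0.5882 0.2052 0.0932] ((0.5883533358573914, 0.2049517184495926), 0.01426167506724596) 1020
cap [0.5801 0.2595 0.0925] ((0.5799498558044434, 0.25939059257507324), 0.01424516923725605) 1234
```

View pics/w1.png

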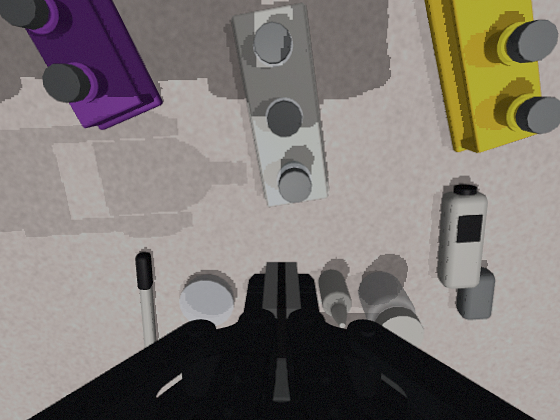

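The picture shows the white rack's caps at (271,42), (283,117) and (294,183), with no decoys in the way. I'll start with cap0 at (0.5965, 0.151).

{"op": "jog_arm", "data": {"rows": [[1,0.05,0.01,-0.3,0,0,0],[1,0.06,0.01,-0.35,0,0,0],[1,0,0,-0.35,0,0,0],[1,0,0,-0.27,0,0,0],[1,0,0,-0.05,0,0,0]]}}

```text
time: 2.98
position: [0.5936, 0.1479, 0.0995]
ee_rot: [0.493, -0.498, 0.507, -0.503]
force: [-0.7, 0.8, -0.5]
grip_width: 0.0001
```

{"op": "jog_arm", "data": {"rows": [[1,0,0,-0.03,0,0,0],[1,0,0,-0.03,0,0,0],[1,0,0,-0.03,0,0,0],[1,0,0,-0.03,0,0,0],[1,0,0,0,0,0,0]]}}

```text
time: 3.4
position: [0.5968, 0.1486, 0.0934]
ee_rot: [-0.496, 0.495, -0.504, 0.505]
force: [1.4, -0.2, 1.8]
grip_width: 0.0001
```

{"op": "jog_arm", "data": {"rows": [[1,0,0,-0.02,0,0,0],[1,0,0,-0.02,0,0,0],[1,0,0,-0.02,0,0,0],[1,0,0,0,0,0,0],[1,0,0,0,0,0,0]]}}

```text
time: 3.82
position: [0.5968, 0.1486, 0.0875]
ee_rot: [-0.496, 0.495, -0.504, 0.505]
force: [1.1, 0.3, 6.1]
grip_width: 0.0001
```

{"op": "jog_arm", "data": {"rows": [[1,0,0,-0.01,0,0,0],[1,0,0,-0.01,0,0,0],[1,0,0,-0.01,0,0,0],[1,0,0,0,0,0,0],[1,0,0,0,0,0,0]]}}

```text
time: 4.23
position: [0.597, 0.1486, 0.0869]
ee_rot: [-0.496, 0.495, -0.503, 0.505]
force: [-7.7, -1.8, 23.0]
grip_width: 0.0002
```

Cap0 stopped at 0.0869 under 23 N, so it is home. Next is cap1.

{"op": "jog_arm", "data": {"rows": [[1,0,0,0.2,0,0,0],[1,-0.02,0.12,0.04,0,0,0],[1,-0.04,0.3,0,0,0,0],[1,-0.03,0.14,-0.04,0,0,0],[1,0,0,-0.08,0,0,0]]}}

```text
time: 4.65
position: [0.5862, 0.2079, 0.0952]
ee_rot: [-0.497, 0.496, -0.504, 0.504]
force: [-0.4, 0.1, 0.5]
grip_width: -0.0001
```

{"op": "jog_arm", "data": {"rows": [[1,0,0,-0.03,0,0,0],[1,0,0,-0.02,0,0,0],[1,0,0,-0.02,0,0,0],[1,0,0,-0.02,0,0,0],[1,0,0,0,0,0,0]]}}

```text
time: 5.07
position: [0.5869, 0.2047, 0.087]
ee_rot: [0.496, -0.495, 0.505, -0.504]
force: [-5.9, 4.8, 10.4]
grip_width: 0.0002
```

{"op": "jog_arm", "data": {"rows": [[1,0,0,-0.01,0,0,0],[1,0,0,-0.01,0,0,0],[1,0,0,0,0,0,0],[1,0,0,0,0,0,0],[1,0,0,0,0,0,0]]}}

```text
time: 5.48
position: [0.587, 0.2047, 0.0868]
ee_rot: [0.496, -0.495, 0.505, -0.504]
force: [-11.7, 2.0, 24.6]
grip_width: -0.0001
```

{"op": "jog_arm", "data": {"rows": [[1,0,0,0.2,0,0,0],[1,-0.02,0.12,0.04,0,0,0],[1,-0.03,0.29,0,0,0,0],[1,-0.02,0.13,-0.04,0,0,0],[1,0,0,-0.08,0,0,0]]}}

```text
time: 5.9
position: [0.5795, 0.2611, 0.0957]
ee_rot: [-0.496, 0.496, -0.504, 0.504]
force: [0.3, 1.1, 0.1]
grip_width: -0.0001
```

{"op": "jog_arm", "data": {"rows": [[1,0,0,-0.03,0,0,0],[1,0,0,-0.02,0,0,0],[1,0,0,-0.02,0,0,0],[1,0,0,-0.02,0,0,0],[1,0,0,0,0,0,0]]}}

```text
time: 6.32
position: [0.5799, 0.2581, 0.0871]
ee_rot: [0.495, -0.495, 0.505, -0.504]
force: [-2.1, 3.3, 4.6]
grip_width: 0.0001
```

{"op": "jog_arm", "data": {"rows": [[1,0,0,-0.01,0,0,0],[1,0,0,-0.01,0,0,0],[1,0,0,0,0,0,0],[1,0,0,0,0,0,0],[1,0,0,0,0,0,0]]}}

```text
time: 6.73
position: [0.5801, 0.2581, 0.0869]
ee_rot: [0.495, -0.495, 0.505, -0.505]
force: [-7.1, 1.7, 16.8]
grip_width: -0.0
```

{"op": "jog_arm", "data": {"rows": [[1,0,0,0.4,0,0,0],[1,0,0,0.4,0,0,0],[1,0,-0.25,0.3,0,0,0],[1,0,-0.35,0.2,0,0,0],[1,0,-0.35,0.2,0,0,0]]}}

```text
time: 7.15
position: [0.5799, 0.1618, 0.2361]
ee_rot: [-0.496, 0.496, -0.504, 0.505]
force: [0.3, 0.5, -0.4]
grip_width: -0.0002
```

```bash
cat > caps.py <<'E'
from h import *
st=robot.get_state(); im,d=robot.snapshot("wrist"); c=cam("wrist",st)
P=region_pts(c,np.ones_like(d,bool),d)
for x,y in((.5965,.151),(.588,.205),(.580,.259)):
    m=P[(np.hypot(P[:,0]-x,P[:,1]-y)<.011)&(P[:,2]>.07)]
    print("cap",np.median(m,0).round(4) if len(m) else None,len(m))
E
python3 caps.py
```

```text
cap [0.6027 0.1534 0.2924] 1028
cap [0.5879 0.205  0.0877] 592
cap [0.5801 0.2593 0.0874] 722
```

{"op": "jog_arm", "data": {"rows": [[1,-0.08,-0.33,0.04,0,0,0],[1,-0.08,-0.33,0.04,0,0,0],[1,-0.08,-0.33,0.04,0,0,0],[1,-0.08,-0.33,0,0,0,0],[1,-0.08,-0.33,0,0,0,0]]}}

```text
time: 7.62
position: [0.5392, -0.0039, 0.2468]
ee_rot: [0.495, -0.495, 0.505, -0.505]
force: [1.6, -0.1, 0.1]
grip_width: -0.0001
```

{"op": "jog_arm", "data": {"rows": [[-1,-0.08,-0.36,0,0,0,0],[-1,-0.08,-0.37,0,0,0,-0.01],[-1,-0.08,-0.37,0,0,0,-0.01],[-1,-0.08,-0.37,0,0,0,-0.01],[-1,-0.08,-0.37,0,0,0,0]]}}

```text
time: 8.03
position: [0.4987, -0.188, 0.2466]
ee_rot: [0.489, -0.489, 0.511, -0.51]
force: [1.0, 0.1, 0.6]
grip_width: 0.0606
```

```bash
python3 - <<'E'
from h import *
st=robot.get_state(); im,d=robot.snapshot("wrist"); cv2.imwrite("pics/w2.png",im); c=cam("wrist",st)
q=st["ee_rot"];print(st["position"].round(4),R.from_quat([q[1],q[2],q[3],q[0]]).as_matrix().round(3), c[3].round(3),st["grip_width"])
P=region_pts(c,np.ones_like(d,bool),d)
B=P[(P[:,2]>.128)&(P[:,2]<.16)&(P[:,0]>.44)&(P[:,0]<.56)&(P[:,1]<-.07)&(P[:,1]>-.26)]
if len(B):print("bar",len(B),cv2.minAreaRect(B[:,:2].astype(np.float32)),np.percentile(B,[2,50,98],axis=0).round(4))
F=B[B[:,2]>.136]; print(len(F)); print(np.polyfit(F[:,1],F[:,0],1), [np.median(F[abs(F[:,1]-y)<.01],0).round(4) for y in(-.22,-.19,-.17,-.14,-.12)])
im,d=robot.snapshot("top"); c=cam("top"); P=region_pts(c,np.ones_like(d,bool),d)
for x,y in((.5965,.151),(.588,.205),(.580,.259)):
    m=P[(np.hypot(P[:,0]-x,P[:,1]-y)<.01)&(P[:,2]>.07)&(P[:,2]<.11)]
    print("cap top",np.median(m,0).round(4) if len(m) else None,len(m))
E
```

```text
[ 0.4987 -0.188   0.2466] [[-0.043 -0.001  0.999]
 [-0.999  0.    -0.043]
 [-0.    -1.    -0.001]] [ 0.502 -0.104  0.39 ] 0.06059768904153701
bar 2858 ((0.5061825513839722, -0.17318663001060486), (0.12936893105506897, 0.0255117304623127), 87.83920288085938) [[ 0.4928 -0.2349  0.1292]
 [ 0.5    -0.1635  0.1395]
 [ 0.5168 -0.1098  0.1416]]
2413
[0.04386601 0.50652209] [array([ 0.4966, -0.2197,  0.1399]), array([ 0.498 , -0.1899,  0.1399]), array([ 0.4989, -0.1698,  0.1399]), array([ 0.5002, -0.14  ,  0.1399]), array([ 0.5015, -0.1189,  0.1396])]
cap top [0.597  0.1502 0.0874] 53
cap top [0.588  0.2057 0.0879] 51
cap top [0.5802 0.2587 0.0878] 55
```

View pics/w2.png

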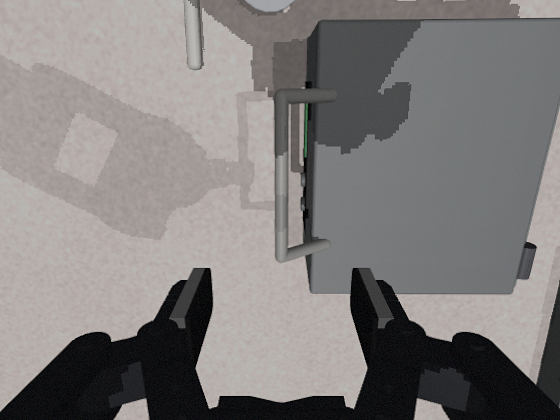

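All three caps read about 0.0875 m, so they are home. The bar runs from (277,95) to (281,258), with its centre at about (0.499, -0.172) and its top at z 0.140. The jaw is aligned with it, so I'm descending.

{"op": "jog_arm", "data": {"rows": [[-1,0,0.16,-0.3,0,0,0],[-1,0,0,-0.35,0,0,0],[-1,0,0,-0.35,0,0,0],[-1,0,0,-0.2,0,0,0],[-1,0,0,-0.09,0,0,0]]}}

```text
time: 8.55
position: [0.4983, -0.1687, 0.1148]
ee_rot: [0.489, -0.49, 0.512, -0.508]
force: [0.3, -0.2, -0.3]
grip_width: 0.0853
```

{"op": "jog_arm", "data": {"rows": [[0.3,0,0,0,0,0,0],[0.6,0,0,0,0,0,0],[0.8,0,0,0,0,0,0],[1,0,0,0,0,0,0],[1,0,0,0,0,0,0]], "force": 60}}

```text
time: 8.97
position: [0.5005, -0.1697, 0.1194]
ee_rot: [-0.49, 0.489, -0.51, 0.511]
force: [-1.1, 0.4, -0.6]
grip_width: 0.0256
```

{"op": "jog_arm", "data": {"rows": [[1,0,0,0,0,0,0],[1,0,0,0,0,0,0],[1,0,0,0,0,0,0],[1,0,0,0,0,0,0],[1,0,0,0,0,0,0]]}}

```text
time: 9.38
position: [0.4993, -0.1695, 0.119]
ee_rot: [0.489, -0.49, 0.511, -0.51]
force: [-8.0, -0.0, 6.7]
grip_width: 0.0076
```

{"op": "jog_arm", "data": {"rows": [[1,0.0135,0,0.071,0,0,0],[1,0.016,-0.001,0.071,0,0,0],[1,0.018,-0.001,0.07,0,0,0],[1,0.021,-0.001,0.07,0,0,0],[1,0.023,-0.001,0.069,0,0,0]]}}

```text
time: 9.8
position: [0.508, -0.1698, 0.1536]
ee_rot: [0.489, -0.49, 0.511, -0.509]
force: [-7.4, -2.2, -2.0]
grip_width: 0.0077
```

{"op": "jog_arm", "data": {"rows": [[1,0.026,-0.001,0.068,0,0,0],[1,0.028,-0.001,0.067,0,0,0],[1,0.03,-0.001,0.066,0,0,0],[1,0.033,-0.001,0.065,0,0,0],[1,0.035,-0.001,0.064,0,0,0]]}}

```text
time: 10.22
position: [0.5226, -0.1704, 0.1868]
ee_rot: [0.488, -0.491, 0.512, -0.509]
force: [-11.3, -1.4, 3.1]
grip_width: 0.0075
```

```bash
cat > lid.py <<'E'
from h import *
import sys
st=robot.get_state();print(st["position"].round(4),st["force"].round(1),st["grip_width"].round(4))
for n in ("scene","top"):
    im,d=robot.snapshot(n); cv2.imwrite(f"pics/{n}_{sys.argv[1]}.png",im); c=cam(n)
    P=region_pts(c,np.ones_like(d,bool),d)
    hx=np.array([.999,-.044]);hy=np.array([.044,.999]); o=np.array([.499,-.172])+.205*hx
    Q=np.c_[(o-P[:,:2])@hx,(P[:,:2]-o)@hy,P[:,2]-.1]
    m=Q[(Q[:,0]>.0)&(Q[:,0]<.21)&(abs(Q[:,1])>.07)&(abs(Q[:,1])<.105)&(Q[:,2]>.02)&(Q[:,2]<.21)]
    if len(m)>30:
        p=m[:,[0,2]]
        for _ in range(4):
            a,b,x,y=cv2.fitLine(p.astype(np.float32),cv2.DIST_HUBER,0,.01,.01).ravel()
            r=abs((m[:,0]-x)*b-(m[:,2]-y)*a); p=m[r<.005][:,[0,2]]
        print(n,"lid plane angle",np.degrees(np.arctan(b/a)).round(1),len(p),"of",len(m),"offset from hinge mm",round(1e3*(x*-b+y*a)*np.sign(a),1))
E
python3 lid.py 20
```

```text
Traceback (most recent call last):
  File "lid.py", line 3, in <module>
    st=robot.get_state();print(st["position"].round(4),st["force"].round(1),st["grip_width"].round(4))
                                                                            ^^^^^^^^^^^^^^^^^^^^^^
AttributeError: 'float' object has no attribute 'round'
```

```bash
sed -i 's/st\["grip_width"\].round(4)/st["grip_width"]/' lid.py; python3 lid.py 20
```

```text
[ 0.5226 -0.1704  0.1868] [-11.3  -1.4   3.1] 0.007541707561075217
scene lid plane angle 19.3 796 of 796 offset from hinge mm 14.4
top lid plane angle 19.7 1037 of 1065 offset from hinge mm 12.3
```

View pics/scene_20.png

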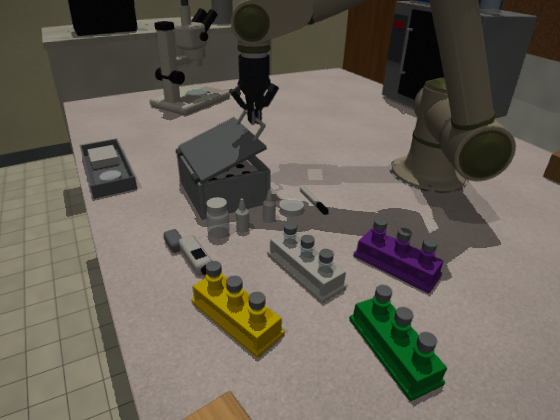

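The lid is following: it is open about 19.5°, with the gripper at (255,110) on the bar.

{"op": "jog_arm", "data": {"rows": [[1,0.034,-0.002,0.062,0,0,0],[1,0.036,-0.002,0.061,0,0,0],[1,0.041,-0.002,0.06,0,0,0],[1,0.043,-0.002,0.058,0,0,0],[1,0.045,-0.002,0.057,0,0,0]]}}

```text
time: 10.73
position: [0.5427, -0.1713, 0.2171]
ee_rot: [0.488, -0.491, 0.512, -0.509]
force: [-12.4, -0.6, 4.3]
grip_width: 0.0079
```

{"op": "jog_arm", "data": {"rows": [[1,0.047,-0.002,0.055,0,0,0],[1,0.049,-0.002,0.053,0,0,0],[1,0.051,-0.002,0.052,0,0,0],[1,0.053,-0.002,0.05,0,0,0],[1,0.054,-0.002,0.048,0,0,0]]}}

```text
time: 11.15
position: [0.5682, -0.1724, 0.2442]
ee_rot: [0.488, -0.491, 0.511, -0.51]
force: [-14.4, -0.5, 10.5]
grip_width: 0.0074
```

{"op": "jog_arm", "data": {"rows": [[1,0.053,-0.002,0.049,0,0,0],[1,0.055,-0.002,0.047,0,0,0],[1,0.058,-0.003,0.044,0,0,0],[1,0.06,-0.003,0.041,0,0,0],[1,0.062,-0.003,0.038,0,0,0]]}}

```text
time: 11.57
position: [0.5978, -0.1737, 0.2664]
ee_rot: [-0.489, 0.49, -0.51, 0.51]
force: [-9.6, 1.1, 9.8]
grip_width: 0.0077
```

```bash
python3 lid.py 50
```

```text
[ 0.5978 -0.1737  0.2664] [-9.6  1.1  9.8] 0.007744974689262516
scene lid plane angle 49.5 821 of 821 offset from hinge mm 13.9
top lid plane angle 49.8 645 of 706 offset from hinge mm 10.8
```

{"op": "jog_arm", "data": {"rows": [[1,0.063,-0.003,0.037,0,0,0],[1,0.065,-0.003,0.035,0,0,0],[1,0.066,-0.003,0.032,0,0,0],[1,0.067,-0.003,0.029,0,0,0],[1,0.07,-0.003,0.028,0,0,0]]}}

```text
time: 12.08
position: [0.6315, -0.1751, 0.2824]
ee_rot: [-0.489, 0.489, -0.51, 0.511]
force: [-4.9, -0.0, 7.4]
grip_width: 0.0074
```

{"op": "jog_arm", "data": {"rows": [[1,0,0,0,0,0,0],[1,0,0,0,0,0,0],[1,0,0,0,0,0,0],[1,0,0,0,0,0,0],[1,0,0,0,0,0,0]]}}

```text
time: 12.5
position: [0.6314, -0.1752, 0.2824]
ee_rot: [-0.49, 0.489, -0.509, 0.511]
force: [-5.3, -0.3, 8.5]
grip_width: 0.0074
```

```bash
python3 lid.py 60; python3 - <<'E'
from h import *
im,d=robot.snapshot("top"); c=cam("top"); P=region_pts(c,np.ones_like(d,bool),d)
for x,y in((.5965,.151),(.588,.205),(.580,.259)):
    m=P[(np.hypot(P[:,0]-x,P[:,1]-y)<.01)&(P[:,2]>.07)&(P[:,2]<.11)]
    print("cap",np.median(m,0).round(4) if len(m) else None,len(m))
st=robot.get_state(); p=st["position"]; hx=np.array([.999,-.044]); o=np.array([.499,-.172])+.205*hx
# handle angle relative to start TCP (0.4993,.119): same rigid offset
print("from TCP", np.degrees(np.arctan2(.035+p[2]-.119, .205-(p[:2]-[.4993,-.1695])@hx)-np.arctan2(.035,.205)), st["qd"])
E
```

```text
[ 0.6314 -0.1752  0.2824] [-5.3 -0.3  8.5] 0.0073951846366338185
scene lid plane angle 59.9 735 of 740 offset from hinge mm 13.7
top lid plane angle 59.6 443 of 487 offset from hinge mm 11.1
cap [0.5968 0.1503 0.0875] 53
cap [0.5884 0.2055 0.0873] 51
cap [0.5807 0.2588 0.088 ] 56
from TCP 60.15992426313308 [-3.90323400e-04  6.44910910e-04 -5.45062471e-05  5.95113872e-04
 -5.33460720e-04  1.53054502e-04]
```

View pics/scene_60.png

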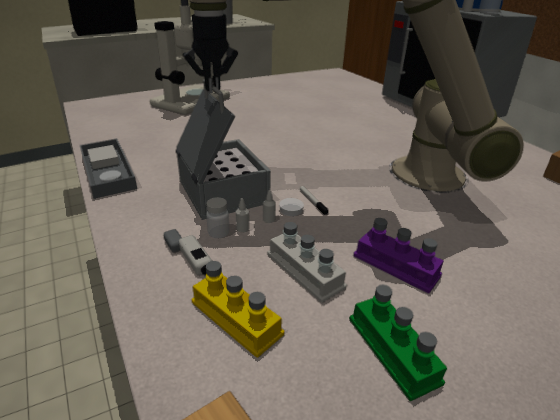

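The lid is held open at 60°, with the gripper on the bar at (212,95). The caps are home and the loose things stand where they were, so I'm handing in.

```bash
python3 -c "
from rig import robot
print(robot.job_done())"
```

```text
the job is handed in; nothing more can be done
None
```

The job is handed in at about 13 s. All three caps on the white rack are pressed home, and the gripper is holding the heater's lid still at 60°.

- **Caps:** I pressed each one with the heater shut, until it stopped at 0.087 m under 17–25 N. In the last top picture they measured 0.0875, 0.0873 and 0.0880 m, against 0.087 m for fully home.
- **Lid angle:** The two cameras gave 59.9° and 59.6°, and the arm's own position gave 60.2°. The arm was at rest, with about 10 N at the wrist.
- **Other things:** The last scene picture shows the loose things and the coloured look-alike racks where they were at the start. I judged this by eye and did not measure it.
- **Mismatch:** The finger opening on the bar read about 7.5 mm, though the bar is listed as 10 mm thick. The lid followed the gripper through the whole lift, so I took the grip as sound.

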